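# Refit the hob knob and hold it pressed in

## Robot

A 6-joint arm with a two-finger parallel gripper is mounted at the origin on the work surface. World frame = base frame: x ahead of the robot, y to its left, z up, the work surface at z = 0. Lengths are in m, angles in rad, forces in N, time in s.
With the tool pointing down it reaches from about 0.375 to 0.9 m from the base axis. Payload 3.1 kg.
Tool frame: the origin (TCP) lies at the very end of the fingers, on their centre line; the grasp point (between the pads) lies 19 mm behind it; z points along the fingers, x is the direction in which the jaws open and shut, and the axes are right-handed (so a half turn about z gives the same grasp; the last joint's range is limited). The gripper opens to 87 mm and grips with 3 to 60 N. Pads are 19 mm wide; open, the fingers measure 117 mm over their backs; the gripper's body (75 mm by 190 mm) begins 51 mm behind the grasp point.
Start: joints at [1.087, 0.527, 1.433, -0, 1.181, -0.178], TCP at [0.188, 0.596, 0.223] pointing down, gripper open.
Joint ranges: [-3.08, 3.08], [-0.75, 2.2], [0.22, 2.44], [-1.43, 4.57], [0, 2.65], [-2.85, 2.85]. Speed limits (rad/s): [2.79, 2.79, 3.14, 3.14, 3.14, 3.14].

## Interface

Orientations are given as a unit quaternion [x, y, z, w].
In Python, from rig import robot gives the robot as it stands. The module is installed in compiled form; this text tells all that it offers.
- The arm moves only by the shell command python3 -m creep 'ROWS' [OPENING] [FORCE]. ROWS is a JSON object of lists of equal length, an entry for each row: "dp": the shift along the tool's x, y, z in cm, a list of three; "turn": the turn, a rotation vector about the tool's x, y, z in degrees, a list of three. In form: {"dp": [[x, y, z], ...], "turn": [[wx, wy, wz], ...]}. A call has 1 to 20 rows; each row shifts and turns the commanded pose from where the row before left it, along the tool's axes as they then stand; what a row does not reach is not made up. A row lasts 1/10 s, in which the tool goes at most 50 mm and 8.59 degrees, less where a joint would pass 70% of its speed; a pose out of reach is approached as far as the arm can. A call is refused whole if a number of a shift passes 5 or a number of a turn 8.59, either way. A call with a gripper value outside its range is refused whole. OPENING is the gripper command: -1 is fully open, 1 is shut, values between are in proportion, set as the call begins (- or left out, the last holds). The fingers move at their own pace and stop on an object; FORCE is the grip in N (left out, the last holds). Time passes only in rows, so rows that do not move let the fingers close. It gives the time, the measured TCP pose, the force and the opening at its end, in the units of the state.
- robot.get_obs(): the state, without advancing time (a new reading comes with each control period).
- robot.camera(name): name is "side" or "top"; returns the picture (420x560x3 uint8, red, green, blue); there is no depth.
- robot.calibration(name): a dict with "fx", "fy", "cx", "cy" (pixels), "rvec" (rotation vector, rad) and "tvec" (3), from world to camera coordinates, as OpenCV has them. Camera axes: x right, y down, z forward; pixel columns grow to the right and rows downward; lengths in m; the calibration is good to about 2 mm. A picture is of the moment at which its call begins. calibration takes no time and is no camera call.
- robot.hand_in(): hands the job in, once; it reports no verdict.
Trained networks look in the newest picture that a camera, given by its name, has taken for a name from the list of things; names that differ only in an ending like _2 or _b are one class to them, and where a whole thing is asked for, a point or a joint stands for the part that bears it (a point fixed in the world has none). Each returns a list of dicts, best first, with "confidence" (0 to 1); they miss things now and then, are a little off and sometimes report something else, mostly with a low value. They report only what shows in the picture. A call takes as long as a camera call. They do not tell look-alikes from the thing itself.
- robot.masks_of(name, camera): "pixels" (420x560 bool, what is visible of it).
- robot.tip_of(name, camera): "point" ([x, y, z] in m, in the coordinates of the camera as it stood for that picture, good to about 4 mm: a listed point, or the origin of a listed thing).
The state is a dict: "time": time; "q": joint angles; "joint_velocities": joint speeds; "joint_torque": joint torques, N m; "position": TCP position; "tool_rot": TCP orientation; "ft_force": force on the tool from outside, world axes, zero at the start; "moment": the same for the moment, N m; "grip_width": finger opening in m.
Only numpy, scipy, OpenCV 4.12 (cv2) and the standard library are available. Lean on these libraries where they do the work, as an engineer would, in place of code of your own. Each camera call takes 0.05 s, during which the arm holds its last target.

## Task

The tabletop gas hob has just been cleaned and one of its two control knobs is still off, lying on the counter. Pick that knob up, turn it so that the flat in its D-shaped bore matches the flat of the bare spindle, push it fully home, then press it right down and keep it pressed so that the igniter goes on sparking: finish while still holding the knob down, without letting go. Leave the other knob alone and everything else standing where it is.

Things in the scene. Friction and masses are not known exactly. Their poses are not given: they have to be found in the camera images.
- knob_center (a point): The loose black knob, upright on its skirt on the counter right (-y) of the hob, 34 mm high: round skirt 44 mm wide, 6 mm high; on it a grip bar 16 mm wide, 41 mm long, from 6 to 34 mm up: grip its long sides. One end of the bar is the pointer (white line on top and end); it starts towards the robot (-x) within 60 degrees. About 45 g. Point: on the axis, 17 mm up; z up, x to the pointer end.
- knob_bore (a point): Mouth of the loose knob's D-shaped bore: on the axis, at the centre of the underside. The bore goes 18 mm up into the knob, is 11 mm across, and has its flat on the pointer side, 2 mm from the axis. Axes as for the knob.
- spindle_seat (a point): Collar top of the bare upright spindle on the hob's front deck strip, left or right of the fitted knob, 140 mm from it. On its axis, 75 mm above the counter (8 mm above the deck) at rest; moves with the spindle. z up; x points out of the D's flat, to the rear of the hob (towards the robot). It cannot turn. The fitted knob's pointer is parallel to x, and so is the refitted one's.
- spindle_tip (a point): Tip of the bare brass D-spindle, on its axis, 14 mm above the collar (16 mm across). The shaft is 10 mm in diameter with one flat 1.5 mm from the axis, its last 2.5 mm tapered. With the flats matched (within about 12 degrees) the knob slips on freely, 0.5 mm clearance a side; it is fully home when its underside rests on the collar.
- spindle (a joint): How far the bare spindle is pushed down, in m: 0 at rest, 0.005 right down at a hard stop. A spring returns it: it begins to give at 4 N and is right down at 8 N. The igniter sparks while it is right down.
- hob: Steel tabletop two-burner gas hob, fixed, 300 mm front to back, 460 mm wide, deck 67 mm above the counter, black pan supports up to 102 mm. Origin: centre of its underside; z up, x to its front edge (control side, away from the robot). The spindles are 105 mm in front of its centre, 70 mm to either side; the pan supports end 54 mm behind the spindle axes.
- fitted_knob_center (a point): The other control knob, same as the loose one, already on its spindle; this point is on its axis half-way up, 92 mm above the counter; x points to its pointer end. To be left alone.
- fitted_knob (a joint): How far the fitted knob is pushed down, in m: 0 at rest, 0.005 fully pressed. It must not be pressed.
- jug: Bystander: glass measuring jug, 108 mm across the rim, 135 mm high, with a handle; origin at the centre of its underside. Right of the loose knob.
- screw_pot: Bystander: clear plastic pot with a white screw-top lid, 102 mm across, 106 mm high; origin at the centre of its underside.
- ramekin: Bystander: white ceramic bowl, 86 mm across, 45 mm high; origin at the centre of its underside.
- jar_lid: Bystander: plain round steel jar lid, 56 mm across, 14 mm high, lying flat; origin at the centre of its underside.
- shaker: Bystander: glass salt shaker with a steel top, 44 mm across, 82 mm high; origin at the centre of its underside.
- spatula: Bystander: wooden spatula, 290 mm long, lying in front of the hob; origin under its middle, x along it to the blade.
Mind the look-alikes: they are no part of the job. What is shaped like the part that bears knob_center but green or orange is not meant.

How it is judged:
On the way, in this order (a step that is already met when the one before it is completed fails the run):
1. the knob has been picked up off the counter (height (world z) of knob_center above 0.06 m), for 0.1 s.
2. the knob is fully home on the bare spindle, flats matched (z of knob_center in the frame of spindle_seat below 0.0195 m and horizontal distance between knob_center and spindle_seat below 0.003 m and angle between the x axis of knob_center and the x axis of spindle_seat, either way round below 0.25 rad), for 0.1 s.
At the end, for the whole second after the job is handed in: Through the last second the knob is fully home on the bare spindle (underside within 2.5 mm of the collar, within 3 mm of the axis, flats matched within 0.25 rad, upright within 0.12 rad), the spindle is pressed at least 3.5 mm of its 5 mm, and the robot is still pushing on the knob with over 1 N (all of step 2 and angle between knob_center's own z axis and vertical below 0.12 rad and value of joint spindle above 0.0035 m and contact force between any of the fingers, the arm and knob above 1 N); the arm keeps its last pose, push and grip.
It fails at once if the other knob is pressed (value of joint fitted_knob above 0.003 m).
It fails at once if a bystander is pushed away or knocked over (distance of any of jug, screw_pot, ramekin, jar_lid, shaker, spatula from where it was at the start of the episode above 0.03 m or angle between any of jug, screw_pot, shaker's own z axis and vertical above 0.4 rad).
It also fails if it takes over 35 s, if anything falls off the work surface, if the arm or the gripper's body presses on something with over 40 N, if the wrist force passes 120 N, or if a joint passes its speed limit or range.

## Working session

There is one attempt and no reset: what is moved stays moved. The work goes in short steps, Python scripts to look and compute and a shell command to move; the robot and the scene stay as the last step left them, time stands still between calls to the robot, and variables do not carry over. Pictures are saved under pics/ and viewed, and the job is handed in when it is done.

```bash
mkdir -p pics; ls
cat > h.py <<'E'
import numpy as np, cv2
from scipy.spatial.transform import Rotation as R
from rig import robot
def cal(n):
    c=robot.calibration(n); K=np.array([[c['fx'],0,c['cx']],[0,c['fy'],c['cy']],[0,0,1]]); Rm=cv2.Rodrigues(np.array(c['rvec'],float))[0]; return K,Rm,np.array(c['tvec'],float)
def toworld(n,p):
    K,Rm,t=cal(n); return Rm.T@(np.array(p)-t)
def proj(n,P):
    K,Rm,t=cal(n); q=K@(Rm@np.array(P,float)+t); return q[:2]/q[2]
def ray(n,uv,z):
    K,Rm,t=cal(n); d=Rm.T@np.linalg.inv(K)@np.array([uv[0],uv[1],1.]); o=-Rm.T@t; return o+d*(z-o[2])/d[2]
def save(im,f): cv2.imwrite(f,im[:,:,::-1])
E
python3 - <<'E'
from h import *
for n in('top','side'):
    save(robot.camera(n),f'pics/{n}0.png')
    K,Rm,t=cal(n);print(n,K[0,0],-Rm.T@t)
    for nm in ['knob_center','knob_bore','spindle_seat','spindle_tip','fitted_knob_center','hob','jug','screw_pot','ramekin','jar_lid','shaker','spatula']:
        for d in robot.tip_of(nm,n): 
            w=toworld(n,d['point']);print(nm,round(d['confidence'],2),w.round(3),proj(n,w).round(0))
o=robot.get_obs();print(o['time'],o['position'],o['tool_rot'],o['ft_force'],o['grip_width'])
E
```

```text
pics
top 475.3048245230115 [ 0.46949082 -0.14903651  1.47768512]
knob_center 0.72 [ 0.452 -0.232  0.016] [306. 233.]
knob_center 0.67 [ 0.422 -0.411  0.014] [364. 244.]
knob_center 0.56 [ 0.546 -0.304  0.016] [330. 203.]
knob_center 0.5 [ 0.464 -0.326  0.015] [336. 230.]
knob_bore 0.55 [ 0.553 -0.311  0.001] [332. 201.]
knob_bore 0.42 [ 0.415 -0.406  0.001] [361. 246.]
knob_bore 0.22 [0.616 0.105 0.088] [194. 174.]
spindle_seat 0.18 [ 0.46  -0.324  0.001] [335. 231.]
spindle_tip 0.43 [0.611 0.244 0.088] [147. 174.]
spindle_tip 0.36 [0.616 0.108 0.091] [193. 174.]
fitted_knob_center 0.57 [0.613 0.246 0.093] [145. 173.]
hob 0.4 [0.61  0.245 0.09 ] [146. 174.]
jug 0.84 [ 0.48  -0.557  0.002] [411. 226.]
jug 0.53 [ 0.714 -0.269  0.002] [320. 149.]
screw_pot 0.58 [ 0.62  -0.463  0.004] [381. 181.]
screw_pot 0.47 [ 0.359 -0.311 -0.003] [330. 263.]
ramekin 0.74 [ 0.478 -0.559 -0.002] [411. 227.]
ramekin 0.65 [ 0.714 -0.266  0.001] [318. 149.]
jar_lid 0.56 [ 0.359 -0.311 -0.003] [330. 263.]
shaker 0.72 [ 0.62  -0.464  0.003] [381. 181.]
shaker 0.24 [0.612 0.245 0.089] [146. 174.]
spatula 0.9
[... 642 characters left out ...]
8] [244. 169.]
spindle_tip 0.59 [0.613 0.105 0.088] [243. 167.]
fitted_knob_center 0.55 [0.612 0.245 0.093] [223. 147.]
hob 0.94 [ 0.51   0.178 -0.002] [203. 190.]
hob 0.15 [ 0.616 -0.468 -0.   ] [356. 306.]
jug 0.63 [ 0.481 -0.559  0.   ] [330. 357.]
screw_pot 0.62 [ 0.614 -0.464 -0.   ] [355. 306.]
ramekin 0.93 [ 0.717 -0.265 -0.003] [341. 247.]
jar_lid 0.58 [ 0.363 -0.312 -0.004] [225. 303.]
shaker 0.94 [ 0.758 -0.156 -0.   ] [331. 221.]
spatula 0.95 [0.785 0.076 0.001] [296. 183.]
spatula 0.45 [ 0.615 -0.468  0.002] [356. 306.]
1.3 [0.18812793 0.59598806 0.22254403] [ 8.06558480e-01  5.91154310e-01 -6.30555875e-06  1.38009334e-06] [ 1.0859612  -0.20399851  0.55503391] 0.08680980225277372
```

Run:
```python
import cv2
a=cv2.imread('pics/top0.png');b=cv2.imread('pics/side0.png')
cv2.imwrite('pics/t1.png',cv2.resize(a[190:275,280:390],None,fx=7,fy=7,interpolation=cv2.INTER_CUBIC))
cv2.imwrite('pics/s1.png',cv2.resize(b[225:335,220:320],None,fx=5.4,fy=5.4,interpolation=cv2.INTER_CUBIC))
cv2.imwrite('pics/t2.png',cv2.resize(a[140:220,115:225],None,fx=7,fy=7,interpolation=cv2.INTER_CUBIC))
```

```text
(no output)
```

View pics/top0.png

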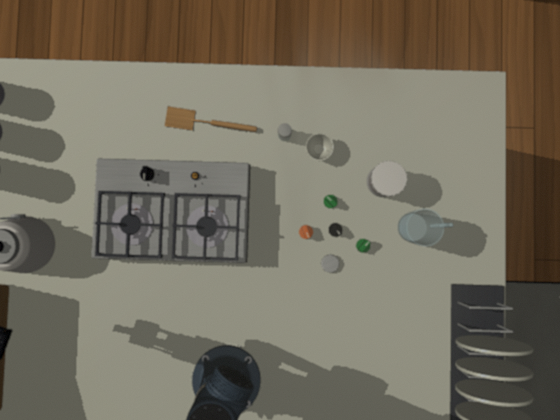

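View pics/side0.png

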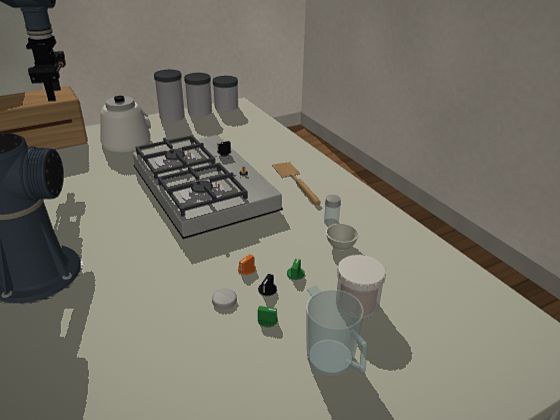

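View pics/t1.png

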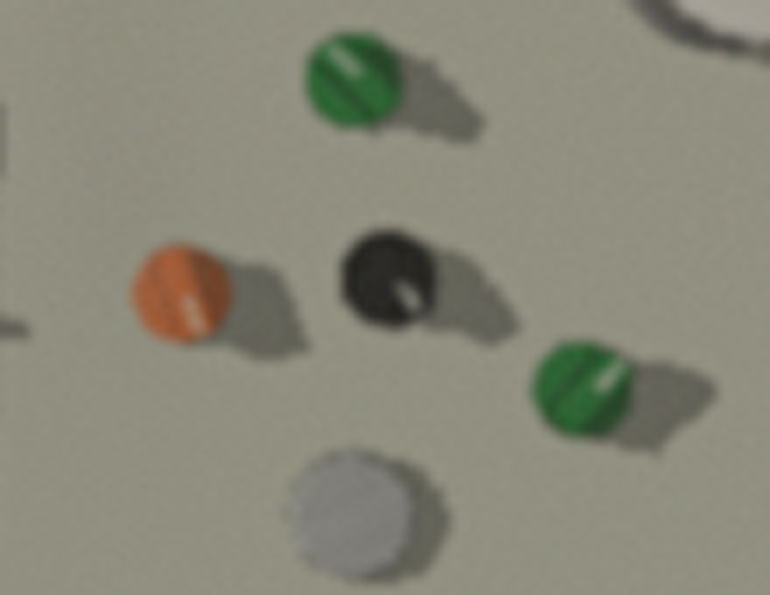

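View pics/s1.png

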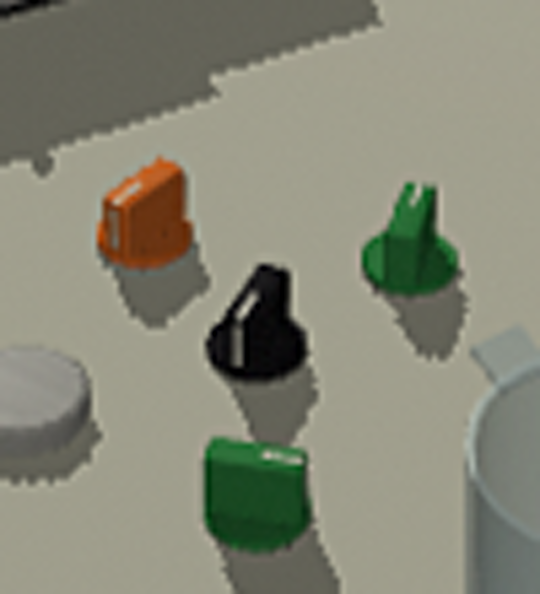

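View pics/t2.png

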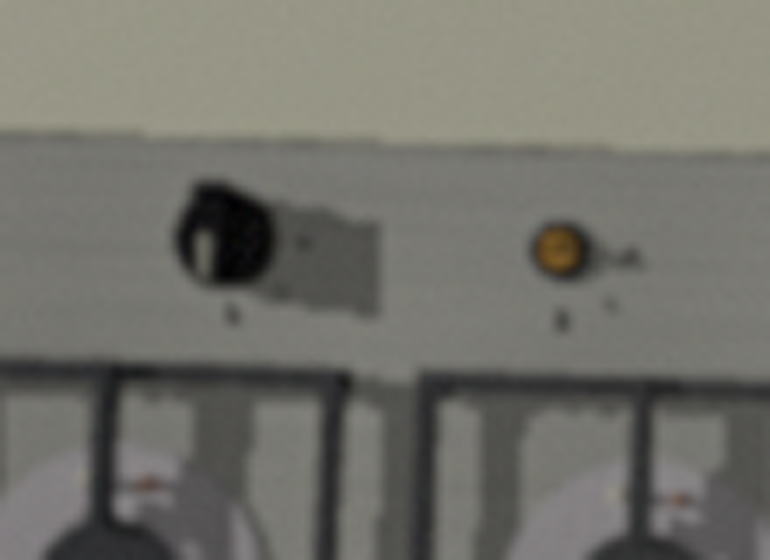

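Look-alikes for the knob, by top-view pixel: orange (306,232), green (331,201), green (363,245), black (336,229), and the fitted black knob (147,174). The black one at (336,229) on the counter is the target. The crop confirms it is black with a white line pointing back and right. The bare spindle is at (195,175).

```bash
cat >> h.py <<'E'
def wpts(p,yaw,z0):
    """skirt+bar model pts"""
    c,s=np.cos(yaw),np.sin(yaw); M=np.array([[c,-s],[s,c]])
    a=np.linspace(0,2*np.pi,40)
    S=[np.c_[.022*np.cos(a),.022*np.sin(a),0*a+z] for z in (0,.006)]
    L=.0205;W=.008
    B=np.array([[x,y,z] for z in(.006,.034) for x,y in((L,W),(L,-W),(-L,-W),(-L,W))])
    f=lambda P:np.c_[(P[:,:2]@M.T)+p,P[:,2]+z0]
    return f(np.vstack(S)),f(B)
def sil(n,p,yaw,z0,roi,sc=6):
    x0,y0,x1,y1=roi; m=np.zeros(((y1-y0)*sc,(x1-x0)*sc),np.uint8)
    for P in wpts(p,yaw,z0):
        q=np.array([proj(n,x) for x in P]); q=((q+.5-[x0,y0])*sc).astype(np.float32)
        cv2.fillConvexPoly(m,cv2.convexHull(q).astype(np.int32),255)
    return cv2.resize(m,(x1-x0,y1-y0),interpolation=cv2.INTER_AREA)/255.
E
python3 - <<'E'
from h import *
from scipy.optimize import minimize
rois={'top':(322,216,350,244),'side':(252,268,284,300)}
T={}
for n,r in rois.items():
    im=cv2.imread(f'pics/{n}0.png').astype(float); c=im[r[1]:r[3],r[0]:r[2]].mean(2); print(n,c.min(),np.median(c),c.max()); T[n]=c
def cost(v,ns):
    s=0
    for n in ns:
        m=sil(n,v[:2]/1000,v[2],0,rois[n]); t=np.clip((80-T[n])/45,0,1); s+=((m-t)**2).sum()
    return s
for ns in (['top'],['side'],['top','side']):
    best=min((minimize(cost,[463,-323,y],args=(ns,),method='Nelder-Mead',options=dict(initial_simplex=[[463,-323,y],[468,-323,y],[463,-318,y],[463,-323,y+.3]])) for y in np.radians([-170,-150,-130])),key=lambda r:r.fun)
    print(ns,best.x[:2],np.degrees(best.x[2]),best.fun)
# white line
im=cv2.imread('pics/top0.png').astype(float).mean(2)
print(im[226:238,330:346].astype(int))
# spindle
for uv in [(195.0,175.6)]: print(ray('top',uv,.089))
for l in ('top','side'):
  for d in robot.masks_of('fitted_knob_center',l)[:2]: ys,xs=np.nonzero(d['pixels']);print(l,d['confidence'],xs.mean(),ys.mean(),len(xs))
print(robot.get_obs()['time'])
E
```

```text
top 34.333333333333336 138.33333333333334 142.33333333333334
side 0.0 153.33333333333334 190.33333333333334Traceback (most recent call last):
  File "<stdin>", line 13, in <module>
  File "<stdin>", line 13, in <genexpr>
    res = _minimize_neldermead(fun, x0, args, callback, bounds=bounds,
                               **options)
    fsim[j] = func(sim[j])
              ~~~~^^^^^^^^
    fx = function(np.copy(x), *(wrapper_args + args))
  File "<stdin>", line 10, in cost
  File "h.py", line 25, in sil
    q=np.array([proj(n,x) for x in P]); q=((q+.5-[x0,y0])*sc).astype(np.float32)
                ~~~~^^^^^
  File "h.py", line 9, in proj
    K,Rm,t=cal(n); q=K@(Rm@np.array(P,float)+t); return q[:2]/q[2]
           ~~~^^^
  File "h.py", line 5, in cal
    c=robot.calibration(n); K=np.array([[c['fx'],0,c['cx']],[0,c['fy'],c['cy']],[0,0,1]]); Rm=cv2.Rodrigues(np.array(c['rvec'],float))[0]; return K,Rm,np.array(c['tvec'],float)
ValueError: time passes only in moves, steps and waits
```

```bash
sed -i 's/^def cal(n):/import functools\n@functools.cache\ndef cal(n):/' h.py
cat > fit0.py <<'E'
from h import *
from scipy.optimize import minimize
rois={'top':(322,216,350,244),'side':(252,268,284,300)}
T={}
for n,r in rois.items():
    im=cv2.imread(f'pics/{n}0.png').astype(float); T[n]=im[r[1]:r[3],r[0]:r[2]].mean(2)
def cost(v,ns):
    s=0
    for n in ns:
        m=sil(n,v[:2]/1000,v[2],0,rois[n]); t=np.clip((85-T[n])/45,0,1); s+=((m-t)**2).sum()
    return s
for ns in (['top'],['side'],['top','side']):
    best=min((minimize(cost,[463,-323,y],args=(ns,),method='Nelder-Mead',options=dict(maxiter=120,initial_simplex=[[463,-323,y],[468,-323,y],[463,-318,y],[463,-323,y+.3]])) for y in np.radians([-165,-140])),key=lambda r:r.fun)
    print(ns,best.x[:2],np.degrees(best.x[2]),best.fun)
im=cv2.imread('pics/top0.png').astype(float).mean(2)
print(im[226:238,330:346].astype(int))
print(ray('top',(195.0,175.6),.089), robot.get_obs()['time'])
E
python3 fit0.py
```

```text
['top'] [ 465.19000167 -323.71441526] -168.25677850782185 30.934290230253325
['side'] [ 465.49905289 -322.99156026] -134.84619105061935 51.045750494823935
['top', 'side'] [ 465.3292615  -323.64531091] -138.67689203973416 84.25389607985532
[[ 53  37  39  41  42  42  39  36  39  37  46  67  90 101 102 112]
 [ 38  37  38  40  41  41  40  38  40  36  38  53  79  94  96  97]
 [ 36  38  40  42  43  42  40  38  40  38  38  46  75  95  97  96]
 [ 37  40  41  41  40  42  44  46  40  37  36  43  74  92  97  94]
 [ 37  41  39  41  40  45  58  71  60  45  37  44  73  90  98  96]
 [ 37  41  39  40  38  42  63  88  91  68  44  47  75  93  97  97]
 [ 46  38  40  39  39  41  52  81 105  94  54  51  79  95  98  97]
 [ 65  42  40  39  42  38  38  62  97  97  65  56  81  95  97  98]
 [ 94  60  43  39  39  37  34  43  68  76  66  71  87  96  97  97]
 [122  93  68  54  48  43  40  43  59  75  82  85  93  96  96  94]
 [136 125 108  97  86  75  68  77  94 110 108 100 100  99 100  98]
 [141 139 135 130 124 115 111 117 128 136 128 121 118 121 121 117]]
[0.61069321 0.10132022 0.089     ] 1.3
```

Run:
```python
from h import *
im=cv2.imread('pics/top0.png').astype(float).mean(2)
w=np.clip(im-45,0,None); m=np.zeros_like(w); m[229:235,335:341]=1; w=w*m
ys,xs=np.mgrid[:420,:560]; c=np.array([(w*xs).sum(),(w*ys).sum()])/w.sum(); 
d=np.c_[(xs-c[0]).ravel(),(ys-c[1]).ravel()];C=(d*w.ravel()[:,None]).T@d/w.sum();e,v=np.linalg.eigh(C);v=v[:,1]*np.sign(v[1,1])
a=ray('top',c-2*v,.034);b=ray('top',c+2*v,.034);P=ray('top',c,.034)
k=np.array([.4653,-.3236])
print(c,v,e,P,'line yaw',np.degrees(np.arctan2(*(b-a)[1::-1])),'center yaw',np.degrees(np.arctan2(*(P[:2]-k)[::-1])))
# hob front edge direction
for uv in [(97,159),(249,165),(95,258),(245,263)]: print(ray('top',uv,.067).round(4))
# overlay
V=robot.get_obs()
for yaw in (-135,-145,-155):
    _,B=wpts(k,np.radians(yaw),0); print(yaw,[proj('top',b).round(1) for b in B[4:6]])
```

```text
[338.10205279 232.08680352] [0.62636074 0.77953334] [0.57306674 1.95913026] [ 0.45669457 -0.32885376  0.034     ] line yaw -139.78826094874094 center yaw -148.59523644384157
[0.6545 0.4001 0.067 ]
[ 0.6492 -0.0547  0.067 ]
[0.3603 0.3913 0.067 ]
[ 0.3582 -0.0521  0.067 ]
-135 [array([343. , 232.3]), array([339.2, 235.9])]
-145 [array([342.4, 233.4]), array([338. , 236.3])]
-155 [array([341.6, 234.4]), array([336.7, 236.5])]
```

```bash
cat > plan.py <<'E'
from h import *
import json
def plan(vias,yaw_to,n,nturn=None,T0=None):
    o=robot.get_obs(); p=np.array(o['position']); Rm=R.from_quat(o['tool_rot'])
    pts=[p]+[np.array(v) for v in vias]; seg=np.cumsum([0]+[np.linalg.norm(b-a) for a,b in zip(pts,pts[1:])])
    x=Rm.apply([1,0,0]); yaw=np.degrees(np.arctan2(x[1],x[0])); dy=(yaw_to-yaw+180)%360-180
    nturn=nturn or n; cur=p.copy(); DP=[];TU=[]
    for i in range(1,n+1):
        s=seg[-1]*i/n; tgt=np.array([np.interp(s,seg,[q[k] for q in pts]) for k in range(3)])
        d=np.round(Rm.inv().apply(tgt-cur)*100,2); t=round(-dy/nturn,1) if i<=nturn else 0
        cur=cur+Rm.apply(d/100); Rm=Rm*R.from_rotvec([0,0,np.radians(t)]); DP.append([float(v) for v in d]); TU.append([0,0,float(t)])
    x=Rm.apply([1,0,0]); print(yaw,dy,'end',cur,np.degrees(np.arctan2(x[1],x[0])),'tilt',Rm.apply([0,0,1]).round(4))
    for k in range(0,n,20): print(json.dumps({"dp":DP[k:k+20],"turn":TU[k:k+20]}))
E
python3 -c "
from plan import *
plan([(.42,.35,.20),(.47,.1,.18),(.4653,-.3236,.13)],-50,24,18)"
```

```text
72.4779287748068 -122.4779287748068 end [ 0.46528854 -0.32358914  0.12995057] -49.92207122626277 tilt [-0. -0. -1.]
{"dp": [[-2.07, 3.71, 0.28], [-1.62, 3.92, 0.29], [-1.13, 4.09, 0.28], [-0.65, 4.2, 0.28], [-0.15, 4.24, 0.29], [0.36, 4.23, 0.28], [0.86, 4.16, 0.28], [1.25, 4.03, 0.29], [-0.5, 4.21, 0.33], [0.0, 4.24, 0.33], [0.51, 4.21, 0.34], [1.0, 4.13, 0.33], [1.48, 3.97, 0.33], [1.92, 3.78, 0.34], [1.59, 3.92, 0.5], [2.04, 3.7, 0.5], [2.46, 3.43, 0.49], [2.86, 3.11, 0.5], [3.2, 2.76, 0.5], [3.2, 2.76, 0.5]], "turn": [[0, 0, 6.8], [0, 0, 6.8], [0, 0, 6.8], [0, 0, 6.8], [0, 0, 6.8], [0, 0, 6.8], [0, 0, 6.8], [0, 0, 6.8], [0, 0, 6.8], [0, 0, 6.8], [0, 0, 6.8], [0, 0, 6.8], [0, 0, 6.8], [0, 0, 6.8], [0, 0, 6.8], [0, 0, 6.8], [0, 0, 6.8], [0, 0, 6.8], [0, 0, 0.0], [0, 0, 0.0]]}
{"dp": [[3.2, 2.75, 0.5], [3.21, 2.76, 0.5], [3.2, 2.75, 0.5], [3.2, 2.76, 0.5]], "turn": [[0, 0, 0.0], [0, 0, 0.0], [0, 0, 0.0], [0, 0, 0.0]]}
```

```bash
python3 -m creep '{"dp": [[-2.1,3.7,0.3],[-1.6,3.9,0.3],[-1.1,4.1,0.3],[-0.6,4.2,0.3],[-0.1,4.2,0.3],[0.4,4.2,0.3],[0.9,4.2,0.3],[1.2,4.0,0.3],[-0.5,4.2,0.3],[0,4.2,0.3],[0.5,4.2,0.3],[1.0,4.1,0.3],[1.5,4.0,0.3],[1.9,3.8,0.3],[1.6,3.9,0.5],[2.0,3.7,0.5],[2.5,3.4,0.5],[2.9,3.1,0.5],[3.2,2.8,0.5],[3.2,2.8,0.5]], "turn": [[0,0,6.8],[0,0,6.8],[0,0,6.8],[0,0,6.8],[0,0,6.8],[0,0,6.8],[0,0,6.8],[0,0,6.8],[0,0,6.8],[0,0,6.8],[0,0,6.8],[0,0,6.8],[0,0,6.8],[0,0,6.8],[0,0,6.8],[0,0,6.8],[0,0,6.8],[0,0,6.8],[0,0,0],[0,0,0]]}' -0.2
python3 -c "
from plan import *
plan([(.4653,-.3236,.10)],-50,4)"
```

```text
time: 3.3
position: [0.4674, -0.1549, 0.1506]
tool_rot: [0.907, -0.422, 0.0, -0.0]
ft_force: [0.0, -0.3, -0.6]
grip_width: 0.0525
-49.93954390135542 -0.060456098644579015 end [ 0.46530232 -0.32361102  0.10004093] -49.93954390135542 tilt [ 7.e-04 -3.e-04 -1.e+00]
{"dp": [[3.19, 2.75, 1.27], [3.2, 2.76, 1.26], [3.19, 2.75, 1.27], [3.2, 2.76, 1.26]], "turn": [[0, 0, 0.0], [0, 0, 0.0], [0, 0, 0.0], [0, 0, 0.0]]}
```

```bash
python3 -m creep '{"dp": [[3.2,2.75,1.2],[3.2,2.75,1.2],[3.2,2.75,1.2],[3.2,2.75,1.2],[0,0,0],[0,0,0]], "turn": [[0,0,0],[0,0,0],[0,0,0],[0,0,0],[0,0,0],[0,0,0]]}'
python3 - <<'E'
from plan import *
plan([(.4653,-.3236,.010)],-50,3)
for n in('top','side'):
    im=robot.camera(n);save(im,f'pics/{n}2.png')
    u,v=proj(n,(.465,-.323,.04)).astype(int); c=im[v-45:v+45,u-60:u+60]
    save(cv2.resize(c,None,fx=5,fy=5,interpolation=cv2.INTER_CUBIC),f'pics/{n}2c.png')
E
```

```text
time: 3.9
position: [0.4651, -0.3224, 0.1021]
tool_rot: [0.906, -0.423, -0.0, -0.0]
ft_force: [-1.1, 0.2, -0.6]
grip_width: 0.0523
-50.04939006961399 0.04939006961399173 end [ 0.4652512  -0.3235986   0.00997311] -50.04939006961399 tilt [-6.e-04  1.e-03 -1.e+00]
{"dp": [[0.04, 0.02, 3.07], [0.04, 0.02, 3.07], [0.03, 0.03, 3.07]], "turn": [[0, 0, -0.0], [0, 0, -0.0], [0, 0, -0.0]]}
```

View pics/side2c.png

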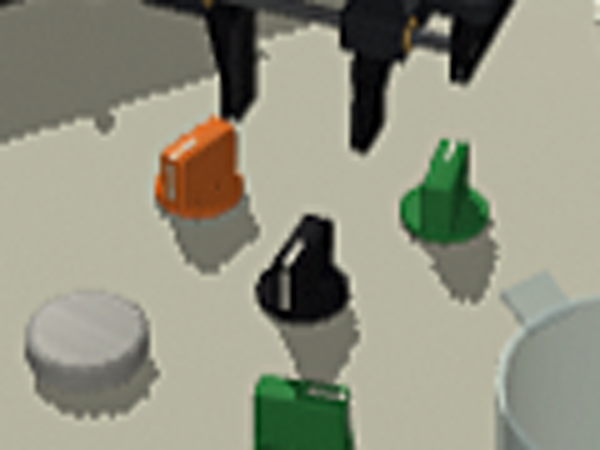

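```bash
python3 -m creep '{"dp": [[0.05,0.05,3],[0.05,0,3],[0,0,2],[0,0,1.2],[0,0,0],[0,0,0]], "turn": [[0,0,0],[0,0,0],[0,0,0],[0,0,0],[0,0,0],[0,0,0]]}'
python3 - <<'E'
from h import *
for n in('top','side'):
    im=robot.camera(n)
    u,v=proj(n,(.465,-.323,.03)).astype(int); c=im[v-45:v+45,u-60:u+60]
    save(cv2.resize(c,None,fx=5,fy=5,interpolation=cv2.INTER_CUBIC),f'pics/{n}3c.png')
E
```

```text
time: 4.6
position: [0.4664, -0.3224, 0.0113]
tool_rot: [0.907, -0.422, 0.0, 0.0]
ft_force: [0.3, 0.4, 0.6]
grip_width: 0.052
```

View pics/side3c.png

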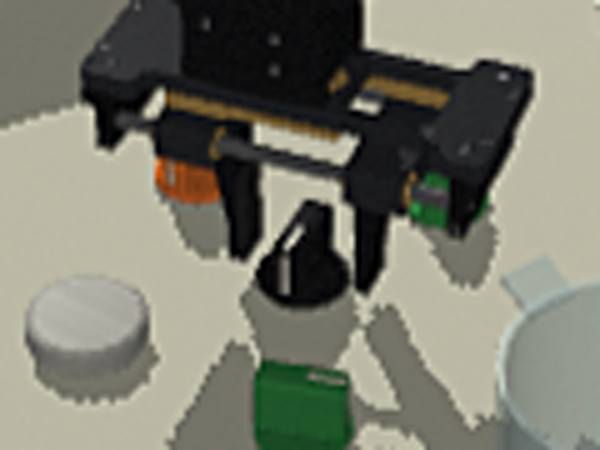

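```bash
python3 -m creep '{"dp": [[0,0,0],[0,0,0],[0,0,0],[0,0,0],[0,0,0],[0,0,0],[0,0,0],[0,0,0]], "turn": [[0,0,0],[0,0,0],[0,0,0],[0,0,0],[0,0,0],[0,0,0],[0,0,0],[0,0,0]]}' 1 30
```

```text
time: 5.5
position: [0.4658, -0.3228, 0.0106]
tool_rot: [0.907, -0.422, -0.0, 0.0]
ft_force: [-0.2, -1.1, 1.5]
grip_width: 0.0153
```

```bash
python3 -m creep '{"dp": [[0,0,-2],[0,0,-4],[0,0,-4],[0,0,-4],[0,0,-3],[0,0,0]], "turn": [[0,0,0],[0,0,0],[0,0,0],[0,0,0],[0,0,0],[0,0,0]]}'
python3 -c "
from plan import *
plan([(.5,-.25,.18),(.61,.0,.18),(.612,.105,.15)],-90,12,10)"
```

```text
time: 6.1
position: [0.4682, -0.3249, 0.1852]
tool_rot: [0.907, -0.422, 0.005, 0.002]
ft_force: [1.2, -0.1, -0.3]
grip_width: 0.0155
-49.9128535995983 -40.08714640040171 end [0.61196883 0.10502121 0.15001178] -89.91410416290307 tilt [ 0.0072 -0.0072 -0.9999]
{"dp": [[-1.75, -3.44, 0.23], [-1.98, -3.31, 0.23], [-2.17, -3.2, 0.02], [-2.39, -3.04, -0.02], [-2.6, -2.86, -0.01], [-2.79, -2.68, -0.02], [-2.96, -2.48, -0.01], [-3.14, -2.26, -0.02], [-3.28, -2.04, -0.01], [-3.66, -0.59, 0.85], [-3.72, -0.06, 1.04], [-3.73, -0.07, 1.03]], "turn": [[0, 0, 4.0], [0, 0, 4.0], [0, 0, 4.0], [0, 0, 4.0], [0, 0, 4.0], [0, 0, 4.0], [0, 0, 4.0], [0, 0, 4.0], [0, 0, 4.0], [0, 0, 4.0], [0, 0, 0.0], [0, 0, 0.0]]}
```

```bash
python3 -m creep '{"dp": [[-1.8,-3.4,0.2],[-2.0,-3.3,0.2],[-2.2,-3.2,0],[-2.4,-3.0,0],[-2.6,-2.9,0],[-2.8,-2.7,0],[-3.0,-2.5,0],[-3.1,-2.3,0],[-3.3,-2.0,0],[-3.7,-0.6,0.9],[-3.7,-0.1,1.0],[-3.7,-0.1,1.0],[0,0,0],[0,0,0],[0,0,0]], "turn": [[0,0,4],[0,0,4],[0,0,4],[0,0,4],[0,0,4],[0,0,4],[0,0,4],[0,0,4],[0,0,4],[0,0,4],[0,0,0],[0,0,0],[0,0,0],[0,0,0],[0,0,0]]}'
python3 - <<'E'
from h import *
for n in('top','side'):
    im=robot.camera(n);save(im,f'pics/{n}4.png')
    u,v=proj(n,(.612,.105,.12)).astype(int); c=im[v-40:v+40,u-50:u+50]
    save(cv2.resize(c,None,fx=7,fy=7,interpolation=cv2.INTER_CUBIC),f'pics/{n}4c.png')
    for nm in ('knob_center','knob_bore','spindle_tip','spindle_seat'):
        for d in robot.tip_of(nm,n):
            w=toworld(n,d['point'])
            if w[2]>.05: print(n,nm,round(d['confidence'],2),w.round(4),proj(n,w).round(1))
o=robot.get_obs();print(o['time'],o['position'],R.from_quat(o['tool_rot']).as_matrix().round(4))
E
```

```text
time: 7.6
position: [0.6094, 0.1074, 0.147]
tool_rot: [0.707, -0.707, -0.0, 0.0]
ft_force: [0.7, 0.1, 0.6]
grip_width: 0.0158
side knob_center 0.48 [0.6097 0.1053 0.1496] [241.1 147.9]
side knob_bore 0.62 [0.6109 0.1077 0.1335] [241.3 152.5]
side spindle_tip 0.39 [0.6122 0.1058 0.0842] [242.4 167.5]
side spindle_seat 0.46 [0.6116 0.1061 0.0737] [242.3 170.6]
8.1 [0.6095753  0.10798892 0.14768183] [[ 9.e-04 -1.e+00  2.e-04]
 [-1.e+00 -9.e-04  0.e+00]
 [-0.e+00 -2.e-04 -1.e+00]]
```

View pics/side4c.png

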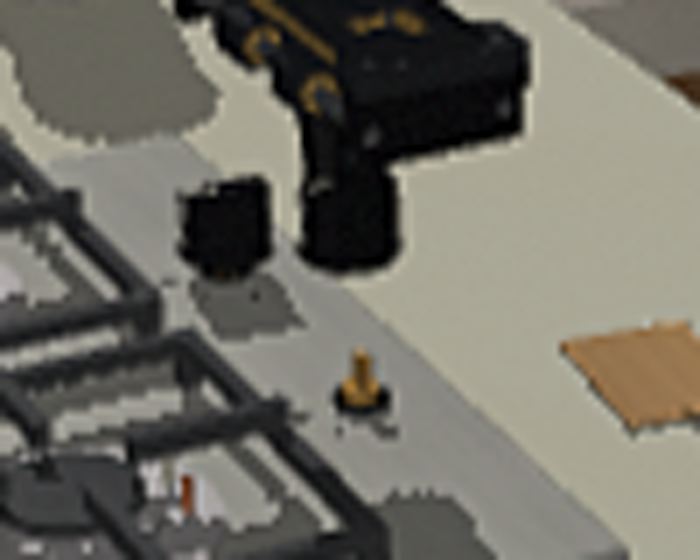

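View pics/top4c.png

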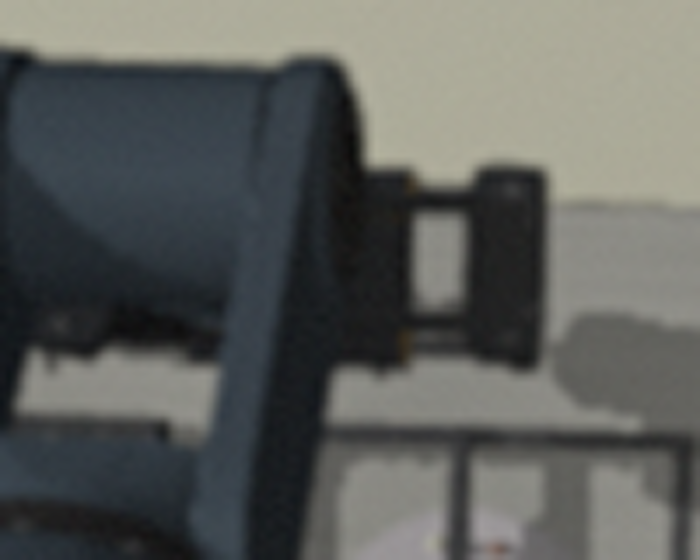

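```bash
cat > fit1.py <<'E'
from h import *
from scipy.optimize import minimize
def hullmask(n,Ps,roi,sc=8):
    x0,y0,x1,y1=roi; m=np.zeros(((y1-y0)*sc,(x1-x0)*sc),np.uint8)
    q=np.array([proj(n,x) for x in Ps]); q=((q+.5-[x0,y0])*sc).astype(np.float32)
    cv2.fillConvexPoly(m,cv2.convexHull(q).astype(np.int32),255)
    return cv2.resize(m,(x1-x0,y1-y0),interpolation=cv2.INTER_AREA)/255.
a=np.linspace(0,2*np.pi,60)
def cyl(p,r,z0,z1,flat=None):
    c=np.c_[np.cos(a),np.sin(a)]*r
    if flat: c[:,0]=np.maximum(c[:,0],-flat)
    return np.vstack([np.c_[c+p,0*a+z] for z in(z0,z1)])
rois={'top':(186,166,206,186),'side':(234,158,254,178)}
S={}
for n,r in rois.items():
    im=cv2.imread(f'pics/{n}0.png').astype(float)[r[1]:r[3],r[0]:r[2]]
    sat=im[:,:,2]-im[:,:,0]; S[n]=sat
    print(n);print(sat[4:16,4:16].astype(int)); print(im.mean(2)[4:16,4:16].astype(int))
def cost(v,ns):
    s=0
    for n in ns:
        m=hullmask(n,cyl(v[:2]/1000,.005,.075,.0885,.0015),rois[n]); g=S[n]
        A=np.c_[m.ravel(),np.ones(m.size)]; k,res,_,_=np.linalg.lstsq(A,g.ravel(),rcond=None); s+=((A@k-g.ravel())**2).sum()/g.var()/g.size
    return s
for ns in (['top'],['side'],['top','side']):
    b=minimize(cost,[612,105],args=(ns,),method='Nelder-Mead',options=dict(initial_simplex=[[612,105],[616,105],[612,109]]));print(ns,b.x,b.fun)
E
python3 fit1.py
```

```text
top
[[ 7  6  6  6  5  5  5  5  6  7  5  7]
 [ 5  4  4  5  4  5  4  5  6  5  7  7]
 [ 5  3  5 17 25 23 10  3  5  5  6  7]
 [ 6  6 29 58 63 55 41 15  2  4  6  7]
 [ 3  9 51 73 70 59 51 33  6  2  5  5]
 [ 4 17 56 71 63 56 50 39  9  2  5  6]
 [ 4 16 57 73 72 68 59 40  8  1  5  5]
 [ 3  8 41 69 76 73 58 32  4  2  4  4]
 [ 4  4 13 31 44 43 27  8  2  3  3  6]
 [ 7  6  4  5  6  6  3  1  4  4  4  6]
 [ 6  5  5  4  3  2  3  4  6  5  6  6]
 [ 6  7  5  6  5  7  6  6  6  6  6  5]]
[[120 120 118 117 116 117 117 118 119 119 119 118]
 [121 119 109  99  94  93  94 103 113 119 120 118]
 [117 107  86  66  63  58  56  70  92 109 117 118]
 [109  88  71  68  66  60  49  44  62  89 108 117]
 [ 99  69  66  76  72  63  57  41  42  70  95 108]
 [ 92  60  63  71  67  61  60  43  32  60  82  95]
 [ 93  64  65  75  76  75  66  45  37  61  76  84]
 [104  76  62  72  79  77  63  41  39  62  77  88]
 [115  94  69  59  59  51  42  38  55  72  86  99]
 [120 110  96  79  64  52  50  60  76  92 101 110]
 [118 120 115 109  96  92  89  94 101 107 116 119]
 [118 118 119 118 116 116 115 116 117 118 118 116]]
side
[[ 8  8  
[... 547 characters left out ...]
0 122 136 154]
 [132 133 132 131 132 132 133 132 132 130 123 137]
 [131 132 134 133 128 134 129 133 131 131 130 126]
 [133 132 133 133 108 117 113 126 133 131 131 130]
 [133 133 133 135  85  47  75 107 133 130 131 130]
 [134 134 135 135  90  45  73 112 135 131 131 132]
 [134 136 138 132  87  46  70 113 139 133 130 130]
 [134 136 125 117  87  47  71 107 127 129 134 131]
 [135 124  57  94 106  63  72 103  57  95 138 132]
 [134  89   5  56  82  82  69  53   5  41 143 133]
 [134  90   5  34  62  65  60  36   0  46 145 134]]
['top'] [609.6373291  105.49884033] 0.46431068598827097
['side'] [604.69879126  91.14036733] 0.5013947657720197
['top', 'side'] [612.64715737 103.95661581] 1.2359108356147712
```

```bash
cat > fit2.py <<'E'
exec(open('fit1.py').read().split('def cost')[0].replace('print(','(lambda *a:0)('))
def model(n,p,zc):
    return np.maximum(hullmask(n,cyl(p,.005,.075,.0885,.0015),rois[n]),hullmask(n,cyl(p,.008,zc,.075),rois[n]))
def cost(v,ns):
    s=0
    for n in ns:
        m=model(n,v[:2]/1000,v[2]/1000); g=np.clip(S[n]-8,0,45)
        A=np.c_[m.ravel(),np.ones(m.size)]; k,res,_,_=np.linalg.lstsq(A,g.ravel(),rcond=None); s+=((A@k-g.ravel())**2).sum()/g.var()/g.size
    return s
if __name__=='__main__':
  for ns in (['top'],['side'],['top','side']):
    b=minimize(cost,[612,105,71],args=(ns,),method='Nelder-Mead',options=dict(initial_simplex=[[612,105,71],[616,105,71],[612,109,71],[612,105,74]]));print(ns,b.x,b.fun)
E
python3 fit2.py
```

```text
['top'] [613.80080888 107.3675524   61.08859198] 0.023824952609353214
['side'] [613.21546945 104.31785301  68.90912268] 0.1374168803686078
['top', 'side'] [613.87636391 106.53166501  67.57981085] 0.19199705273288187
```

Run:
```python
exec(open('fit2.py').read().split('if __name__')[0])
S['side'][:,14:]=np.minimum(S['side'][:,14:],8)
for z in (68,70,72):
  for ns in (['top'],['side'],['top','side']):
    b=minimize(lambda v:cost([v[0],v[1],z],ns),[612,105],method='Nelder-Mead',options=dict(initial_simplex=[[612,105],[616,105],[612,109]]));print(z,ns,b.x,b.fun)
```

```text
Traceback (most recent call last):
TypeError: unsupported operand type(s) for /: 'list' and 'int'
```

Run:
```python
exec(open('fit2.py').read().split('if __name__')[0])
S['side'][:,14:]=np.minimum(S['side'][:,14:],8)
for z in (68,70,72):
  for ns in (['top'],['side'],['top','side']):
    b=minimize(lambda v:cost(np.array([v[0],v[1],z]),ns),[612,105],method='Nelder-Mead',options=dict(initial_simplex=[[612,105],[616,105],[612,109]]));print(z,ns,b.x,b.fun)
```

```text
68 ['top'] [613.32051849 106.6167717 ] 0.03803171237574312
68 ['side'] [613.89990234 105.72949219] 0.056609977142206544
68 ['top', 'side'] [613.70528567 106.17970395] 0.11208172286568113
70 ['top'] [613.05383301 106.39654541] 0.04786032750518236
70 ['side'] [612.65288606 103.06052572] 0.05972633384040549
70 ['top', 'side'] [613.53410197 105.70649566] 0.18029699089191936
72 ['top'] [613.27426451 106.12660921] 0.058623260192354885
72 ['side'] [611.92755127 101.5592041 ] 0.11072041567958107
72 ['top', 'side'] [613.51920017 105.69259628] 0.29509804630365455
```

```bash
python3 -m creep '{"dp": [[0.18,-0.48,0.5],[0,0,2],[0,0,1.5],[0,0,0],[0,0,0],[0,0,0]], "turn": [[0,0,0],[0,0,0],[0,0,0],[0,0,0],[0,0,0],[0,0,0]]}'
python3 - <<'E'
from h import *
P=[]
for i in range(3):
    im=robot.camera('side'); o=robot.get_obs(); P.append(o['position'])
save(im,'pics/side5.png')
u,v=proj('side',(.6135,.106,.1)).astype(int); c=im[v-30:v+30,u-40:u+40]
save(cv2.resize(c,None,fx=9,fy=9,interpolation=cv2.INTER_CUBIC),'pics/side5c.png')
print(o['time'],np.mean(P,0),np.std(P,0),o['ft_force'],R.from_quat(o['tool_rot']).as_matrix().round(4)[:2])
E
```

```text
time: 8.7
position: [0.6149, 0.1065, 0.108]
tool_rot: [0.708, -0.707, 0.0, -0.0]
ft_force: [0.1, -0.2, -0.1]
grip_width: 0.0159
8.85 [0.61491707 0.10653081 0.10831011] [5.75475013e-05 1.05946616e-05 3.26795402e-05] [-0.05922099  0.53335574 -0.85445664] [[ 0.0015 -1.      0.0015]
 [-1.     -0.0015 -0.    ]]
```

View pics/side5c.png

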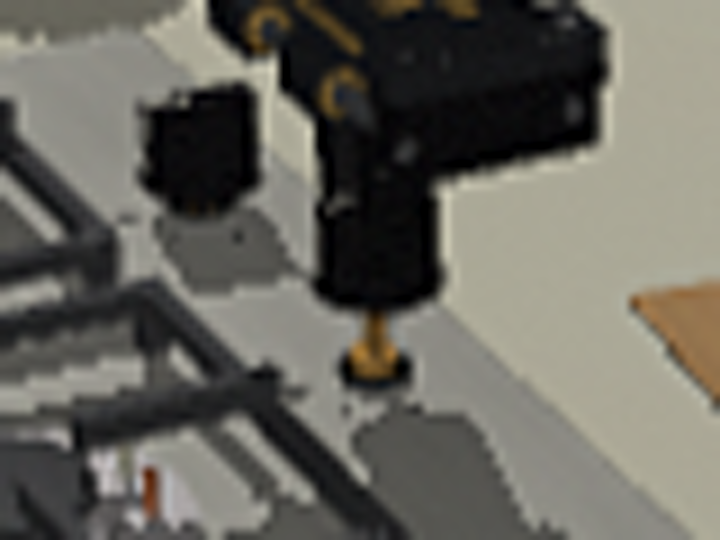

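```bash
python3 -m creep '{"dp": [[0,0,0.5],[0,0,0.3],[0,0,0.2],[0,0,0.2],[0,0,0.2],[0,0,0]], "turn": [[0,0,0],[0,0,0],[0,0,0],[0,0,0],[0,0,0],[0,0,0]]}'
python3 -m creep '{"dp": [[0,0,0]], "turn": [[0,0,0]]}'
```

```text
time: 9.45
position: [0.6141, 0.1071, 0.0932]
tool_rot: [0.708, -0.707, -0.001, -0.0]
ft_force: [0.5, 3.0, -1.0]
grip_width: 0.0158
time: 9.55
position: [0.6141, 0.1071, 0.0932]
tool_rot: [0.708, -0.707, -0.0, -0.0]
ft_force: [0.2, 3.8, -1.4]
grip_width: 0.0157
```

```bash
python3 -m creep '{"dp": [[-0.08,0,0.1],[0,0,0.2],[0,0,0.2]], "turn": [[0,0,0],[0,0,0],[0,0,0]]}'
python3 -m creep '{"dp": [[0,0,0.2],[0,0,0]], "turn": [[0,0,0],[0,0,0]]}'
```

```text
time: 9.85
position: [0.6141, 0.1073, 0.0886]
tool_rot: [0.708, -0.707, -0.0, 0.0]
ft_force: [-0.8, 1.0, 0.6]
grip_width: 0.0154
time: 10.05
position: [0.6141, 0.1073, 0.0862]
tool_rot: [0.708, -0.707, -0.0, 0.0]
ft_force: [-1.0, 2.8, -1.2]
grip_width: 0.0158
```

```bash
python3 -m creep '{"dp": [[-0.05,0,0.1],[0,0,0.1],[0,0,0.1],[0,0,0]], "turn": [[0,0,0],[0,0,0],[0,0,0],[0,0,0]]}' 1 50
python3 -m creep '{"dp": [[0,0,0.1],[0,0,0.1],[0,0,0]], "turn": [[0,0,0],[0,0,0],[0,0,0]]}'
```

```text
time: 10.45
position: [0.6142, 0.1074, 0.0838]
tool_rot: [0.708, -0.707, 0.0, 0.0]
ft_force: [-2.8, -0.4, 5.5]
grip_width: 0.0152
time: 10.75
position: [0.6142, 0.1074, 0.082]
tool_rot: [0.708, -0.707, 0.0, 0.0]
ft_force: [-2.7, -0.7, 5.4]
grip_width: 0.0157
```

```bash
python3 -m creep '{"dp": [[0,0.05,0.1],[0,0,0.1],[0,0,0.1],[0,0,0]], "turn": [[0,0,0],[0,0,0],[0,0,0],[0,0,0]]}'
python3 -m creep '{"dp": [[0,0,0.1],[0,0,0]], "turn": [[0,0,0],[0,0,0]]}'
```

```text
time: 11.15
position: [0.6142, 0.1074, 0.0804]
tool_rot: [0.708, -0.707, 0.001, -0.0]
ft_force: [-4.9, -1.2, 12.3]
grip_width: 0.0156
time: 11.35
position: [0.6142, 0.1074, 0.0804]
tool_rot: [0.708, -0.706, 0.001, -0.0]
ft_force: [-5.2, -1.0, 17.7]
grip_width: 0.0158
```

Run:
```python
from h import *
im=robot.camera('side'); save(im,'pics/side6.png')
u,v=proj('side',(.6135,.106,.09)).astype(int); c=im[v-30:v+30,u-40:u+40]
save(cv2.resize(c,None,fx=9,fy=9,interpolation=cv2.INTER_CUBIC),'pics/side6c.png')
for nm in('knob_center','knob_bore','spindle_seat','fitted_knob_center'):
    for d in robot.tip_of(nm,'side'):
        w=toworld('side',d['point'])
        if w[2]>.05: print(nm,round(d['confidence'],2),w.round(4))
o=robot.get_obs();print(o['time'],o['position'],o['ft_force'],o['moment'],R.from_quat(o['tool_rot']).as_matrix().round(4))
```

```text
knob_center 0.68 [0.6138 0.1067 0.0831]
fitted_knob_center 0.52 [0.6165 0.2439 0.0918]
11.6 [0.61419105 0.10740697 0.0803726 ] [-5.45770924 -0.75150512 17.6883186 ] [-0.1608541   1.250735   -0.02414694] [[ 1.8e-03 -1.0e+00  1.4e-03]
 [-1.0e+00 -1.8e-03 -8.0e-04]
 [ 8.0e-04 -1.4e-03 -1.0e+00]]
```

View pics/side6c.png

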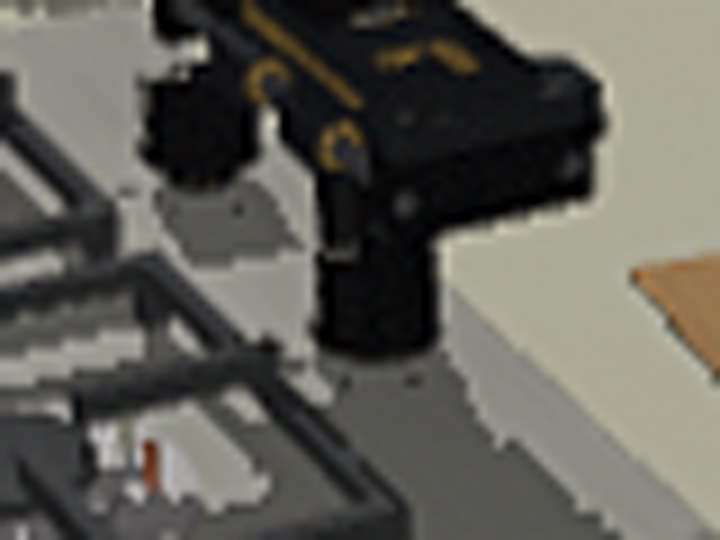

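```bash
python3 -m creep '{"dp": [[0,0.05,0],[0,0.05,0],[0,0,0],[0,0,0],[0,0,0]], "turn": [[0,0,0],[0,0,0],[0,0,0],[0,0,0],[0,0,0]]}'
python3 -m creep '{"dp": [[0,0,0],[0,0,0],[0,0,0],[0,0,0],[0,0,0]], "turn": [[0,0,0],[0,0,0],[0,0,0],[0,0,0],[0,0,0]]}'
```

```text
time: 12.1
position: [0.6142, 0.1074, 0.0804]
tool_rot: [0.708, -0.707, 0.002, -0.001]
ft_force: [-3.7, -1.0, 15.9]
grip_width: 0.0153
time: 12.6
position: [0.6141, 0.1074, 0.0804]
tool_rot: [0.708, -0.707, 0.002, -0.001]
ft_force: [-4.1, -0.7, 16.1]
grip_width: 0.016
```

Readings are steady: 16 N on the hard stop and no drift over 0.5 s. I'm handing in while still holding the knob down.

Run:
```python
from h import *
print(robot.hand_in()); o=robot.get_obs();print(o['time'],o['position'],o['ft_force'],o['grip_width'])
```

```text
the job is handed in; nothing more can be done
None
the job is handed in; nothing more can be done
```

I picked up the loose black knob and turned it 40° so the flats matched. I then fitted it over the bare right-hand spindle and pressed it down, and handed in at about 12.6 s while still gripping and pushing.

**What the last checks showed:**
- **Pressed down:** the push settled at about 16 N, above the 8 N needed. The last 1 mm of command raised the force from 12 to 18 N with no movement, so the spindle is on its hard stop. The tool height (80.4 mm) was about 5 mm below where I expected the knob to sit fully home.
- **Stability:** nothing drifted over the last 0.5 s, and the grip stayed at about 16 mm.
- **Picture:** the last side view shows the knob upright with its skirt over the collar. The fitted knob looks untouched. I did not check the bystanders again after the pick-up.

**What disagreed or stayed uncertain:**
- The network put the knob centre at 83 mm, against an expected 87 mm. That is at the edge of its 4 mm accuracy.
- A side force of about 4 N (−x) remained, and I only partly relieved it.
- The top camera could not see the knob at the spindle because the arm was in the way.

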